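# Clear the rope-packing bench: nest the empty cores, stack the tape rolls

## Robot

A 6-joint arm with a two-finger parallel gripper is mounted at the origin on the work surface. World frame = base frame: x ahead of the robot, y to its left, z up, the work surface at z = 0. Lengths are in m, angles in rad, forces in N, time in s.
With the tool pointing down it reaches from about 0.275 to 1 m from the base axis. Payload 8.4 kg.
Tool frame: the origin (TCP) lies on the centre line of the jaws, within the pads' length; the fingertips stand 17 mm ahead of it and the grasp point (between the pads) lies 2 mm behind it (bot.tcp_to_tips is the z of the fingertips in the tool frame, in m); z points along the fingers, y is the line along which they close (so a half turn about z gives the same grasp; the last joint's range is limited). The gripper opens to 85 mm and grips with 20 to 120 N. Pads are 22 mm wide; open, the fingers measure 114 mm over their backs; the gripper's body (76 mm by 85 mm) begins 54 mm behind the grasp point. The pads swing forward as they close: fully open they stand 13 mm farther back than shut.
Start: joints at [-1.349, 0.353, 1.633, -0, 1.155, -0.002], TCP at [0.139, -0.609, 0.248] pointing down, gripper open.
Joint ranges: [-2.63, 2.63], [-0.92, 2.1], [0.06, 2.66], [-1.3, 4.44], [0, 2.69], [-3.02, 3.02]. Speed limits (rad/s): [2.22, 2.22, 2.79, 3.14, 3.14, 3.14].

## Interface

Orientations are given as a unit quaternion [x, y, z, w].
In Python, from workcell import bot, hand, kinematics, get_obs, vision, hand_in gives the robot as it stands. The module is installed in compiled form; this text tells all that it offers. Calls block until the motion is done:
- bot.reach(position, orientation): joint-space move of the TCP to a pose.
- bot.servo_line(position, ori=None, velocity=0.15): straight line of the TCP; ori=None keeps the orientation; velocity is the mean speed in m/s.
- bot.goto_joints(angles): joint-space move.
- hand.move_gripper(opening, strength=None): finger opening in m; strength is the grip in N (None keeps the last); returns when the fingers have stopped.
- bot.dwell(seconds).
- kinematics.solve_ik(position, orientation): joint angles nearest the present ones, or None.
- get_obs(): the state.
- vision.read_camera(name): name is "scene" or "top"; returns a dict with "frame" (384x512x3 uint8, red, green, blue), "intrinsics" (3x3 intrinsics, pixels), "view" (4x4, takes a point from world to camera coordinates). Camera axes: x right, y down, z forward; pixel columns grow to the right and rows downward; lengths in m; the calibration is good to about 2 mm. A picture is of the moment at which its call begins. There is no depth.
A pose or a line that the arm cannot do raises bot.IKError and nothing moves.
- hand_in(): hands the job in; it is judged then, once.
The state is a dict: "time_s": time; "joint_pos": joint angles; "joint_vel": joint speeds; "joint_efforts": joint torques, N m; "position": TCP position; "orientation": TCP orientation; "wrist_force": force on the tool from outside, world axes, zero at the start; "ft_torque": the same for the moment, N m; "gripper_width": finger opening in m; "grip_force": force on a finger pad.
Only numpy, scipy, OpenCV 4.12 (cv2) and the standard library are available. Lean on these libraries where they do the work, as an engineer would, in place of code of your own. Each camera call takes 0.05 s, during which the arm holds its last target. There are 200 camera calls.

## Task

Clear the packing bench: first put the three empty cardboard cores, standing upright, into the blue metal dish, nested one inside the other: the largest first, then the medium one inside it, then the small one inside that. Then put the two rolls of tape flat over the wooden post, the wide roll first so that it lies at the bottom, and the narrow roll on top of it. Leave the black bobbin, the drinking bottle and the wooden fid where they are.

Things in the scene. Friction and masses are not known exactly. Their poses are not given: they have to be found in the camera images.
- core_large: largest and shortest empty winding core: plain brown cardboard tube open at both ends, outer diameter 68, inner 63, height 40 mm, standing upright. Origin: centre of its underside, z up along the tube.
- core_medium: medium cardboard core, open at both ends: outer diameter 48, inner 43, height 70 mm, standing upright. Origin: centre of its underside. Nested on the dish floor inside the large core it stands 30 mm above it, which leaves room to hold it by its top.
- core_small: small, slim cardboard core, open at both ends: outer diameter 28, inner 23, height 100 mm, standing upright, easily knocked over. Origin: centre of its underside. Nested it stands 30 mm above the medium core.
- roll_wide: wide roll of green packing tape (a rigid ring) lying flat: outer diameter 66, hole 40, height 44 mm. Origin: centre of its underside, z up along the hole.
- roll_narrow: narrow, part-used roll of the same green tape lying flat, its ring thinner: outer diameter 56, hole 40, height 24 mm. Origin: centre of its underside.
- dish: round shallow blue metal dish fixed to the bench: outer diameter 150, rim 14 mm high and 4 mm thick, flat floor 4 mm above the bench, 138 mm across. Origin: centre of its underside, on the bench. The cores stand on its floor, anywhere well inside the rim.
- post: wooden tape post fixed to the bench: round base, diameter 90 and 8 mm thick, with an upright rod of diameter 22 mm in its centre whose top is 72 mm above the bench. Origin: centre of the underside of the base, on the bench. The wide roll lies on the base; the narrow roll on the wide one, its underside 52 mm above the bench.
- bobbin: small black plastic bobbin with two flanges, loose, upright: diameter 44, height 45 mm, among the cores and rolls. Not wanted: leave it standing. Origin: centre of its underside.
- bottle: pink drinking bottle with a white cap, loose, standing to the robot's right: diameter 66, height 190 mm. Leave it. Origin: centre of its underside.
- fid: dark wooden fid (tapered splicing spike), loose, lying to the robot's left: 172 mm long, up to 24 mm thick. Leave it. Origin: on the bench under its axis, 75 mm from the thick end, x along it towards the tip.

How it is judged:
By the outcome, as a careful person would: the job done as asked, in the order asked, and still so for the second after the job is handed in, with the robot touching nothing.
It also fails if it takes over 144 s, if anything falls off the work surface, if the arm or the gripper's body presses on something with over 40 N, if the wrist force passes 120 N, or if a joint passes its speed limit or range.

## Working session

There is one attempt and no reset: what is moved stays moved. The work goes in short steps, each a Python script; the robot and the scene stay as the last script left them, time stands still between calls to the robot, and variables do not carry over. Pictures are saved under pics/ and viewed, at most 14 in all, crops included, and the job is handed in when it is done.

```bash
mkdir -p pics
python3 - <<'E'
from workcell import bot,vision,get_obs
import cv2,numpy as np
for n in("scene","top"):
    c=vision.read_camera(n);cv2.imwrite(f"pics/{n}0.png",c["frame"][...,::-1]);np.savez(f"{n}.npz",**c)
    print(n,c["intrinsics"].tolist(),np.round(c["view"],3).tolist())
o=get_obs();print(o)
E
```

```text
scene [[397.9453934319494, 0.0, 257.0700274583441], [0.0, 397.9453934319494, 191.62628286660575], [0.0, 0.0, 1.0]] [[-0.838, 0.545, -0.023, 0.484], [0.383, 0.558, -0.736, -0.198], [-0.388, -0.625, -0.677, 1.407], [0.0, 0.0, 0.0, 1.0]]
top [[348.3344392745645, 0.0, 256.6633563750951], [0.0, 348.3344392745645, 194.78156023538463], [0.0, 0.0, 1.0]] [[-0.022, -1.0, -0.013, 0.017], [-0.996, 0.023, -0.084, 0.573], [0.085, 0.011, -0.996, 1.117], [0.0, 0.0, 0.0, 1.0]]
{'time_s': 0.1, 'joint_pos': array([-1.34940159e+00,  3.53591110e-01,  1.63406556e+00, -5.00723519e-06,
        1.15521659e+00, -2.38339888e-03]), 'joint_vel': array([-0.00026538, -0.00110639, -0.00295897,  0.00121843,  0.00031061,
       -0.00011892]), 'joint_efforts': array([-1.57304721e-04, -6.06356335e+01, -3.42820930e+01,  7.34398782e-05,
        4.01540179e-03, -3.66912593e-05]), 'position': array([ 0.13861436, -0.60900882,  0.24762663]), 'orientation': array([ 9.93746629e-01,  1.11656736e-01, -7.22527901e-05, -6.36216404e-04]), 'wrist_force': array([ 0.01164517,  0.63265255, -0.1268287 ]), 'ft_torque': array([ 0.04870122,  0.02551708, -0.01622242]), 'grip_force': 0.0, 'gripper_width': 0.0850169891610818}
```

View pics/scene0.png

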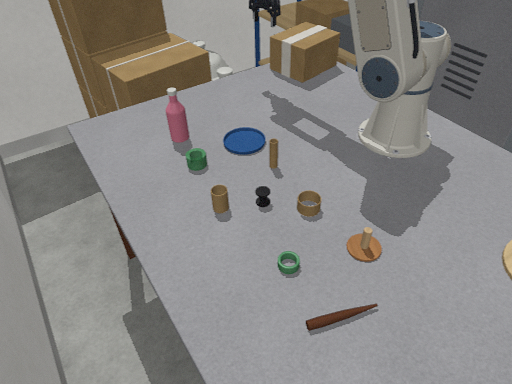

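View pics/top0.png

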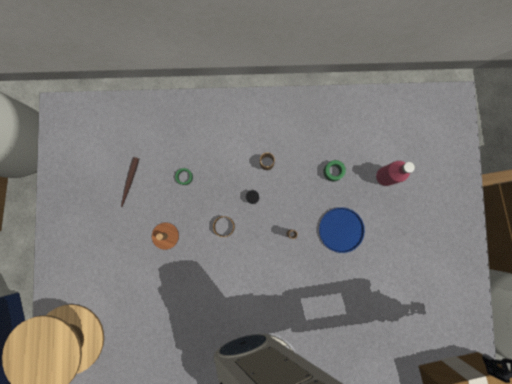

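The scene view shows, in pixels:
- dish (244,141), bottle (177,120), wide roll (197,160)
- medium core (220,199), bobbin (263,197), small core (273,154), large core (309,203)
- post (364,247), narrow roll (289,263)

The top view shows:
- medium (267,161), large (222,226), small (291,234), narrow roll (184,176)
- wide roll (334,170), dish (342,230), post base (165,235)

```bash
cat > see.py <<'E'
import cv2,numpy as np
H={'core_large':.040,'core_medium':.070,'core_small':.100,'roll_wide':.044,'roll_narrow':.024,'dish':.014,'post':.008,'bobbin':.045}
SEED={'scene':dict(core_large=(309,203),core_medium=(220,199),core_small=(273,154),roll_wide=(197,160),roll_narrow=(289,263),dish=(244,141),post=(364,247)),
 'top':dict(core_large=(222,226),core_medium=(267,161),core_small=(286,233),roll_wide=(334,170),roll_narrow=(184,176),dish=(342,230),post=(165,235))}
def ray(c,uv,z):
    R,t=c['view'][:3,:3],c['view'][:3,3]
    d=R.T@np.linalg.inv(c['intrinsics'])@np.array([*uv,1.]);o=-R.T@t
    return (o+d*(z-o[2])/d[2])[:2]
def mask(c,S=50):
    hsv=cv2.cvtColor(c['frame'],cv2.COLOR_RGB2HSV)
    return ((hsv[...,1]>S)*255).astype(np.uint8)
def hull(c,m,seed,r=24):
    """convex hull of the coloured blob parts near the seed, its centroid and box"""
    n,l,st,ce=cv2.connectedComponentsWithStats(m)
    near=[i for i in range(1,n) if st[i,4]>8 and np.hypot(*(ce[i]-seed))<r*.6]
    p=np.argwhere(np.isin(l,near))[:,::-1].astype(np.float32)
    h=cv2.convexHull(p); M=cv2.moments(h)
    return np.array([M['m10'],M['m01']])/M['m00'],cv2.boundingRect(h)
E
python3 - <<'E'
from see import *
for n in('scene','top'):
    c=dict(np.load(n+'.npz'));m=mask(c)
    for k,s in SEED[n].items():
        try:
            ce,b=hull(c,m,s); print(n,k,ce.round(1),b,ray(c,ce,H[k]/2).round(4))
        except Exception as e: print(n,k,'fail')
    cv2.imwrite(f'{n}m.png',m)
a=cv2.imread('pics/scene0.png')[120:290,170:400];b=cv2.imread('scenem.png')[120:290,170:400]
d=cv2.imread('pics/top0.png')[140:260,140:380];e=cv2.imread('topm.png')[140:260,140:380]
f=lambda x:cv2.resize(x,(400,300),interpolation=0)
cv2.imwrite('pics/m.png',np.vstack([np.hstack([f(a),f(b)]),np.hstack([f(d),f(e)])]))
from workcell import bot; print(bot.tcp_to_tips)
E
```

```text
scene core_large [308.6 203. ] (297, 190, 25, 27) [0.4745 0.1128]
scene core_medium [219.5 198.4] (211, 185, 18, 28) [ 0.6833 -0.0338]
scene core_small [273.4 152.8] (270, 138, 8, 31) [ 0.4447 -0.107 ]
scene roll_wide [195.9 158.8] (185, 148, 22, 23) [ 0.6498 -0.2548]
scene roll_narrow [288.3 262.1] (278, 251, 22, 23) [0.6432 0.2444]
scene dish [243.8 140.4] (223, 127, 43, 28) [ 0.4564 -0.2715]
scene post [364.  245.4] (346, 227, 36, 35) [0.4435 0.3067]
top core_large [223.2 226.3] (213, 216, 22, 21) [0.4731 0.1158]
top core_medium [266.7 160.5] (260, 152, 15, 18) [ 0.6843 -0.0316]
top core_small [291.8 233.8] (287, 230, 11, 9) [ 0.4445 -0.105 ]
top roll_wide [334.4 170.2] (324, 160, 22, 21) [ 0.649  -0.2539]
top roll_narrow [183.3 176.1] (175, 168, 18, 17) [0.6426 0.2474]
top dish [341.4 229.5] (319, 207, 46, 46) [ 0.4537 -0.2718]
top post [164.7 235.6] (151, 222, 28, 28) [0.4464 0.3119]
0.017
```

View pics/m.png

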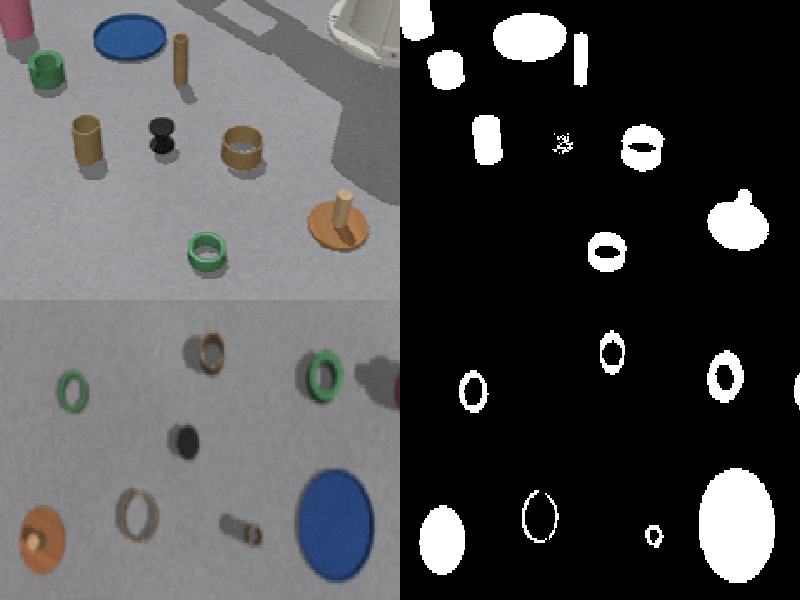

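```bash
cat > act.py <<'E'
from workcell import bot,hand,vision,get_obs,kinematics
import numpy as np,cv2
from see import *
Q=[2**-.5,2**-.5,0,0]
POS=dict(core_large=(.4738,.1143),core_medium=(.6838,-.0327),core_small=(.4446,-.106),roll_wide=(.6494,-.2544),roll_narrow=(.643,.246),dish=(.455,-.2717),post=(.446,.3105))
REL=dict(core_large=.020,core_medium=.062,core_small=.090,roll_wide=.022,roll_narrow=.019)
DIA=dict(core_large=.068,core_medium=.048,core_small=.028,roll_wide=.066,roll_narrow=.056)
def pick(k,strength=30,lift=.13):
    x,y=POS[k];r=REL[k]
    bot.reach([x,y,max(.22,r+.13)],Q)
    bot.servo_line([x,y,r+.06],velocity=.2)
    bot.servo_line([x,y,r],velocity=.08)
    hand.move_gripper(DIA[k]-.015,strength)
    bot.servo_line([x,y,r+.02],velocity=.05)
    bot.servo_line([x,y,r+lift],velocity=.2)
    o=get_obs();print(k,'t',round(o['time_s'],1),'w',round(o['gripper_width'],4),'F',round(o['grip_force'],1),o['position'].round(4))
    return abs(o['gripper_width']-DIA[k])<.006
def place(k,xy,z,lift=.13):
    x,y=xy;r=REL[k]
    bot.servo_line([x,y,r+lift],velocity=.2)
    bot.servo_line([x,y,z+r+.03],velocity=.15)
    bot.servo_line([x,y,z+r+.001],velocity=.04)
    o=get_obs();print(' down',o['position'].round(4),'F',o['wrist_force'].round(1))
    hand.move_gripper(min(.085,DIA[k]+.03)); bot.dwell(.2)
    bot.servo_line([x,y,z+r+.04],velocity=.08)
    bot.servo_line([x,y,max(.22,z+r+.12)],velocity=.2); print(' t',round(get_obs()['time_s'],1))
def snap(tag):
    for n in('scene','top'):
        c=vision.read_camera(n);np.savez(n+'.npz',**c);cv2.imwrite(f'pics/{n}_{tag}.png',c['frame'][...,::-1])
E
python3 - <<'E'
from act import *
for n in('scene','top'):
    c=dict(np.load(n+'.npz'));m=cv2.morphologyEx(mask(c),cv2.MORPH_OPEN,cv2.getStructuringElement(2,(15,15)))
    ce,b=hull(c,m,SEED[n]['post']);print(ce,b,ray(c,ce,.006))
q=[kinematics.solve_ik([*POS[k],.15],Q) for k in POS];print(np.round(q,2))
if pick('core_large'): place('core_large',POS['dish'],.004)
snap('a')
a=cv2.imread('pics/scene_a.png')[90:290,150:400];cv2.imwrite('pics/a.png',cv2.resize(a,(750,600)))
E
```

```text
[363.7116578  247.03213652] (347, 233, 35, 29) [0.44945232 0.31128897]
[164.81753764 235.62857986] (152, 222, 27, 28) [0.4464642  0.31095092]
[[ 0.23  0.27  2.01 -0.    0.86  0.23]
 [-0.05  0.54  1.57 -0.    1.03 -0.05]
 [-0.24  0.22  2.07 -0.    0.84 -0.24]
 [-0.38  0.56  1.54 -0.    1.04 -0.38]
 [ 0.36  0.54  1.57 -0.    1.03  0.36]
 [-0.54  0.33  1.92 -0.    0.89 -0.54]
 [ 0.61  0.35  1.9  -0.    0.9   0.61]]
core_large t 6.2 w 0.0673 F 33.8 [0.4732 0.1142 0.1492]
 down [ 0.4545 -0.2714  0.0249] F [-2.6  1.6  4.6]
 t 12.1
```

View pics/a.png

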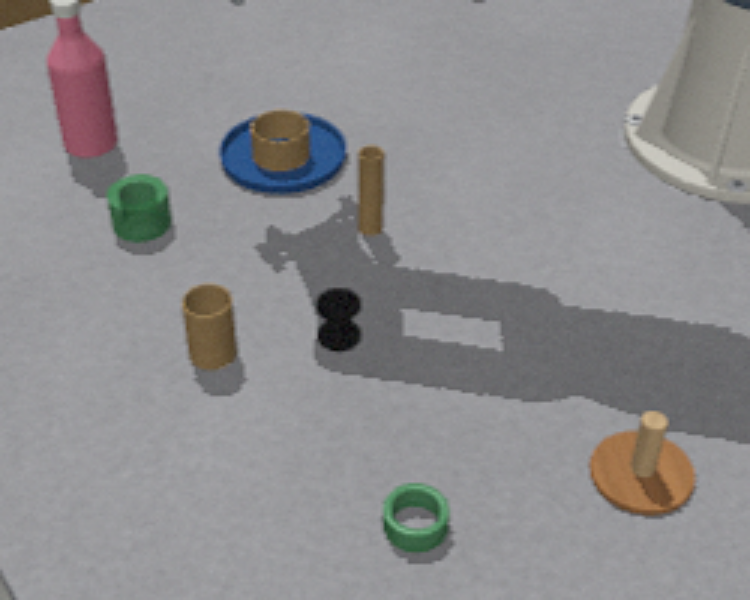

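The large core stands upright in the dish, at crop pixel (281,140). Everything else is where it was, so I'll go on with the medium core.

```bash
sed -i 's/post=(.446,.3105)/post=(.4475,.311)/' act.py
python3 - <<'E'
from act import *
c=dict(np.load('scene.npz'));h=cv2.cvtColor(c['frame'],cv2.COLOR_RGB2HSV)
m=((h[...,1]>50)&(h[...,0]<40)).astype(np.uint8)*255
ce,b=hull(c,m,(244,137));print(ce,b,ray(c,ce,.024))
if pick('core_medium'): place('core_medium',POS['dish'],.004)
snap('b')
a=cv2.imread('pics/scene_b.png')[90:190,180:305];cv2.imwrite('pics/b.png',cv2.resize(a,(625,500)))
E
```

```text
[243.08292946 136.32202477] (234, 127, 19, 20) [ 0.45766774 -0.2728588 ]
core_medium t 16.6 w 0.0464 F 30.9 [ 0.6831 -0.0327  0.1909]
 down [ 0.4547 -0.2716  0.0668] F [-0.9  0.3  1.7]
 t 22.1
```

View pics/b.png

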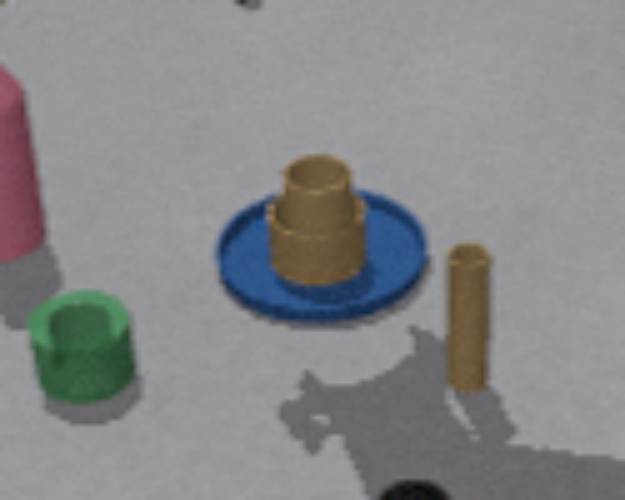

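The medium core is nested inside the large one, with its rim at crop pixel (318,175). The small core is still standing at (468,315).

Run:
```python
from act import *
if pick('core_small',25): place('core_small',POS['dish'],.004)
snap('c')
a=cv2.imread('pics/scene_c.png')[90:190,180:305];cv2.imwrite('pics/c.png',cv2.resize(a,(625,500)))
```

```text
core_small t 26.0 w 0.0273 F 24.7 [ 0.444  -0.1059  0.2191]
 down [ 0.455  -0.2717  0.0949] F [-0.6  0.6 -0.6]
 t 30.5
```

View pics/c.png

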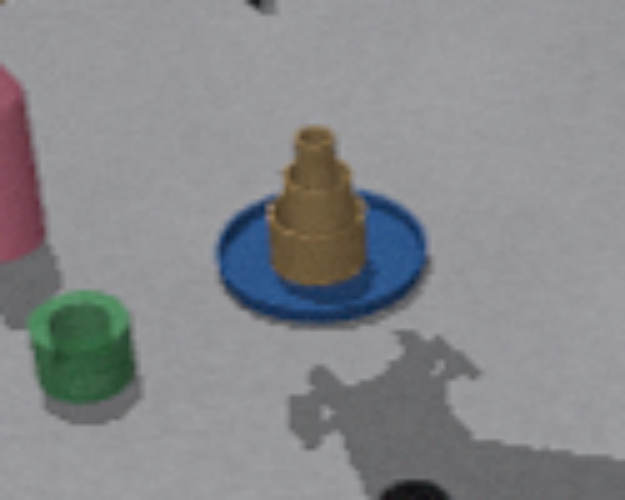

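All three cores are nested, with the small core's rim at crop pixel (315,133). Next is the wide roll. The gripper has to be opened fully first.

Run:
```python
from act import *
hand.move_gripper(.085)
if pick('roll_wide',50): place('roll_wide',POS['post'],.008)
snap('d')
a=cv2.imread('pics/scene_d.png')[110:290,170:395];cv2.imwrite('pics/d.png',cv2.resize(a,(750,600)))
```

```text
roll_wide t 35.1 w 0.0657 F 55.7 [ 0.6486 -0.2541  0.1509]
 down [0.4471 0.3107 0.0312] F [-3.7 -2.   8.2]
 t 42.0
```

View pics/d.png

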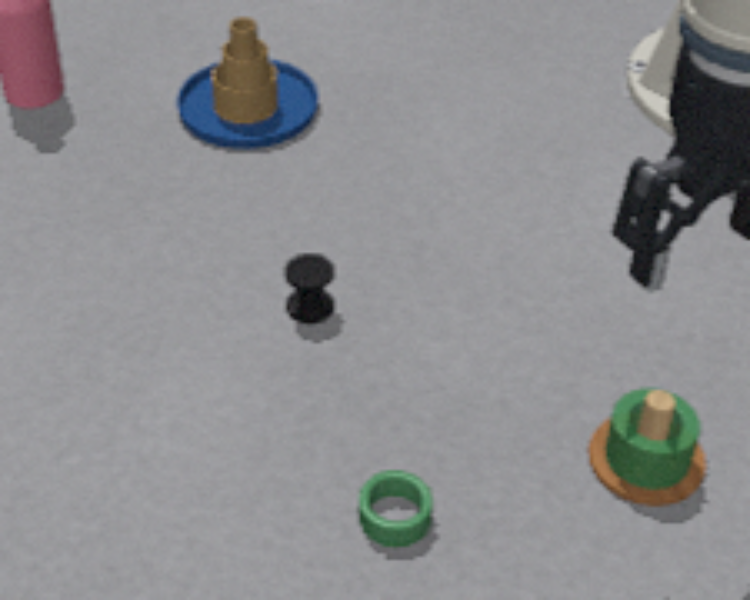

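The wide roll lies on the base with the rod through its hole, at crop pixel (655,440). Next is the narrow roll.

Run:
```python
from act import *
hand.move_gripper(.085)
if pick('roll_narrow',40): place('roll_narrow',POS['post'],.052)
bot.goto_joints([0,.35,1.63,0,1.155,0])
snap('e')
a=cv2.imread('pics/scene_e.png')[60:360,100:500];cv2.imwrite('pics/e.png',cv2.resize(a,(800,600)))
```

```text
roll_narrow t 46.6 w 0.0541 F 42.3 [0.6423 0.2457 0.1479]
 down [0.4471 0.3108 0.0721] F [-3.9 -1.9  5.8]
 t 51.0
```

View pics/e.png

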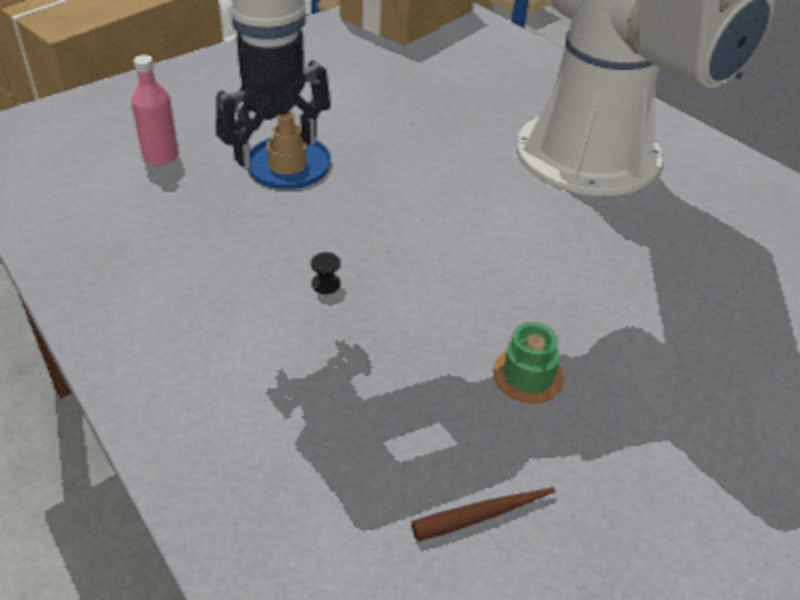

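View pics/top_e.png

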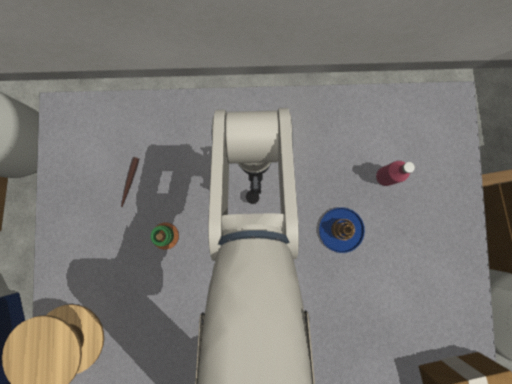

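Both rolls are flat on the post, at (532,355) in the scene crop and (160,236) in the top view. The three cores are nested in the dish, at (287,145) in the crop and (343,230) in the top view. The bobbin, bottle and fid have not moved, and the arm is clear of everything.

```bash
python3 -c "
from workcell import hand_in
print(hand_in())"
```

```text
the job is handed in; nothing more can be done
None
```

The job is handed in: the three cores are nested upright in the dish, the wide roll then the narrow roll lie flat over the post, and the bobbin, bottle and fid were left where they were (about 52 s of robot time).

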